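# Sort the bench after a titration practical

### The job

The titration practical is over, so clear the bench: stand both amber acid bottles with red caps in the red tray and both white alkali bottles with blue caps in the blue tray, one bottle to a compartment, and stand the dirty glass beaker in the grey washing-up basin. Everything must end upright on the floor of its tray or basin; set each thing down gently, without dropping it, and leave the wash bottle and the pH meter where they are.

Things in the scene. Friction and masses are not known exactly. Their poses are not given: they have to be found in the camera images.
- acid1_mid (a point): First amber-brown glass acid bottle, red screw cap, label with red band; upright on the bench. Round, 86 mm tall, ~140 g: body 44 mm diameter up to 47 mm, shoulder up to 60 mm, cap 30 mm diameter from 64 to 86 mm above its underside. Point: its centre on the axis, 43 mm above its underside; z up to the cap. Lift by the cap or body. Both acid bottles are alike; any red compartment will do.
- acid2_mid (a point): Second amber-brown glass acid bottle, red screw cap, label with red band; upright on the bench. Round, 86 mm tall, ~140 g: body 44 mm diameter up to 47 mm, shoulder up to 60 mm, cap 30 mm diameter from 64 to 86 mm above its underside. Point: its centre on the axis, 43 mm above its underside; z up to the cap. Lift by the cap or body. Both acid bottles are alike; any red compartment will do.
- alkali1_mid (a point): First white plastic alkali bottle, blue screw cap, label with blue band; upright on the bench. Round, 80 mm tall, ~110 g: body 46 mm diameter up to 50 mm, shoulder up to 56 mm, cap 38 mm diameter from 58 to 80 mm above its underside. Point: its centre on the axis, 40 mm above its underside; z up to the cap. Lift by the cap or body. Both are alike; any blue compartment will do.
- alkali2_mid (a point): Second white plastic alkali bottle, blue screw cap, label with blue band; upright on the bench. Round, 80 mm tall, ~110 g: body 46 mm diameter up to 50 mm, shoulder up to 56 mm, cap 38 mm diameter from 58 to 80 mm above its underside. Point: its centre on the axis, 40 mm above its underside; z up to the cap. Lift by the cap or body. Both are alike; any blue compartment will do.
- beaker_mid (a point): Dirty 50 ml beaker of bluish clear glass, open top, upright on the bench; round, 42 mm outside diameter, 60 mm tall, wall 2.5 mm, ~50 g; a small spout sticks out 5 mm at the rim towards its own +x. Point: its centre on the axis, 30 mm above its underside; z up. Its heading does not matter. Grasp it round the outside.
- acid_tray: Acid tray: open red plastic bottle tray, fixed, 154 x 154 x 36 mm high, floor and walls 4 mm. A cross of full-height 4 mm dividers makes four square compartments 71 mm wide, centred at x = +-37.5, y = +-37.5 mm in its frame. Flat lugs stick out 14 mm at rim height from its two y sides. Origin: centre of its underside, on the bench; z up, x and y along its sides.
- alkali_tray: Alkali tray: open blue plastic bottle tray, fixed, 154 x 154 x 36 mm high, floor and walls 4 mm. A cross of full-height 4 mm dividers makes four square compartments 71 mm wide, centred at x = +-37.5, y = +-37.5 mm in its frame. Flat lugs stick out 14 mm at rim height from its two y sides. Origin: centre of its underside, on the bench; z up, x and y along its sides.
- wash_basin: Washing-up basin: open grey plastic basin, no compartments, fixed, 150 mm (x) by 160 mm (y), 40 mm high, floor and walls 4 mm, a rim standing out up to 8 mm round the top, a flat steel strainer disc in one corner of the floor. Origin: centre of its underside, on the bench; z up, x and y along its sides.
- wash_bottle: Bystander, leave alone: tall pale plastic wash bottle with a blue band and bent white spout, loose, 60 mm diameter, 157 mm tall with its spout, at the left end of the work. Origin: centre of its underside; z up; the spout reaches 48 mm towards its +x.
- ph_meter: Bystander, leave alone: white bench pH meter, loose, 130 mm (x) by 100 mm (y), about 55 mm high, with an electrode stand along its -y side (58 mm from the middle) up to 172 mm high, at the right end of the work. Origin: centre of its underside; z up.

How it is judged:
By the outcome, as a careful person would: the job done as asked, in the order asked, and still so for the second after the job is handed in, with the robot touching nothing.
It also fails if it takes over 122 s, if anything falls off the work surface, if the arm or the gripper's body presses on something with over 40 N, if the wrist force passes 120 N, or if a joint passes its speed limit or range.

### The arm

A 6-joint arm with a two-finger parallel gripper is mounted at the origin on the work surface. World frame = base frame: x ahead of the robot, y to its left, z up, the work surface at z = 0. Lengths are in m, angles in rad, forces in N, time in s.
With the tool pointing down it reaches from about 0.25 to 0.775 m from the base axis. Payload 8.9 kg.
Tool frame: the origin (TCP) lies midway between the tips of the shut fingers; the grasp point (between the pads) lies 19 mm behind it; z points along the fingers, y is the direction in which the jaws open and shut (so a half turn about z gives the same grasp; the last joint's range is limited). The gripper opens to 85 mm and grips with 20 to 120 N. Pads are 22 mm wide; open, the fingers measure 114 mm over their backs; the gripper's body (76 mm by 85 mm) begins 54 mm behind the grasp point. The pads swing forward as they close: fully open they stand 13 mm farther back than shut.
Start: joints at [-1.415, 0.291, -0.153, 1.127, 0, 1.431], TCP at [0.153, -0.502, 0.231] pointing down, gripper open.
Joint ranges: [-2.52, 2.52], [-0.91, 1.74], [-1.3, 1.37], [-1.96, 2.02], [-1.52, 1.47], [-3.14, 3.14]. Speed limits (rad/s): [2.22, 2.22, 2.79, 3.14, 3.14, 3.14].

### API

Orientations are given as a unit quaternion [w, x, y, z].
In Python, from plant import ctrl gives the robot as it stands.
- The arm moves only by the tool send_rows, never from a script. Its argument "increments" is a list of rows, each an object of numbers: "tx", "ty", "tz": the shift along the tool's x, y, z in m; "turn": the turn about the tool's z in degrees; "claw": the gripper command: -1 is shut, 1 is fully open, values between are in proportion. In form: [{"tx": .., "ty": .., "tz": .., "turn": .., "claw": ..}, ...]. A call has exactly 8 rows; each row is the pose to reach, as a shift and turn from the pose commanded when the call began, along the tool's axes at that moment; what a row does not reach only later rows make up. A row lasts 1/8 s, in which the tool goes at most 62.5 mm and 10.7 degrees, less where a joint would pass 70% of its speed; a pose out of reach is approached as far as the arm can. A call with a gripper value outside its range is refused whole. The fingers move at their own pace and stop on an object; "grip_force" is the grip in N (left out, the last holds). Time passes only in rows, so rows that repeat a pose let the fingers close, or fill a call up. It gives the time, the measured TCP pose, the force and the opening at its end, in the units of the state.
- ctrl.get_state(): the state, without advancing time (a new reading comes with each control period).
- ctrl.capture(name): name is "scene" or "top"; returns (picture, depth): 480x640x3 uint8, red, green, blue; 480x640 float32, m along the optical axis (not along the pixel's ray), 0 where there is no reading.
- ctrl.camera_params(name): a dict with "intrinsics" (3x3 intrinsics, pixels), "k1" (the pictures are not rectified: a ray, as slopes to the right and down, at radius r is drawn at 1 + k1 r^2 times it, then the intrinsics apply), "pose" (4x4, takes a point from camera to world coordinates). Camera axes: x right, y down, z forward; pixel columns grow to the right and rows downward; lengths in m; the calibration is good to about 2 mm. A picture is of the moment at which its call begins. camera_params takes no time and is no camera call.
- ctrl.sign_off(): hands the job in, once; it reports no verdict.
The state is a dict: "time": time; "joint_positions": joint angles; "qvel": joint speeds; "joint_torque": joint torques, N m; "ee_pos": TCP position; "eef_rot": TCP orientation; "ft_force": force on the tool from outside, world axes, zero at the start; "moment": the same for the moment, N m; "grip_width": finger opening in m.
Only numpy, scipy, OpenCV 4.12 (cv2) and the standard library are available. Lean on these libraries where they do the work, as an engineer would, in place of code of your own. Each camera call takes 0.05 s, during which the arm holds its last target.

## Working session

There is one attempt and no reset: what is moved stays moved. The work goes in short steps, Python scripts to look and compute and a tool call to move; the robot and the scene stay as the last step left them, time stands still between calls to the robot, and variables do not carry over. Pictures are saved under pics/ and viewed, and the job is handed in when it is done.

Besides the shell and the picture viewer there is one more tool, called after ">>>" by a JSON object that holds its "fn" and its "kwargs", one argument or row to a line. send_rows: Moves the arm, as the interface text tells. Its arguments: {"type":"object","properties":{"increments":{"type":"array","items":{"type":"object","properties":{"tx":{"type":"number"},"ty":{"type":"number"},"tz":{"type":"number"},"turn":{"type":"number"},"claw":{"type":"number"}}}},"grip_force":{"type":"number"}},"required":["increments"]}

```bash
ls; mkdir -p pics; python3 - <<'E'
from plant import ctrl
import cv2, numpy as np
s=ctrl.get_state()
for k,v in s.items(): print(k,np.round(v,4))
for n in ("scene","top"):
    p,d=ctrl.capture(n)
    cv2.imwrite(f"pics/{n}0.png",p[:,:,::-1]); np.save(f"pics/{n}0.npy",d)
    c=ctrl.camera_params(n)
    print(n,c)
E
```

```text
pics
time 0.0
joint_positions [-1.4153  0.2912 -0.1541  1.1267 -0.      1.4315]
qvel [-0.0009 -0.0005 -0.0005 -0.0014  0.0003 -0.0001]
joint_torque [-2.90000e-03 -5.37147e+01  3.31365e+01  1.61000e-02 -5.00000e-04
  0.00000e+00]
ee_pos [ 0.1525 -0.5019  0.2307]
eef_rot [-6.000e-04  9.892e-01  1.469e-01 -0.000e+00]
ft_force [-0.6042 -0.7258  0.3894]
moment [-0.0085  0.0204  0.0424]
grip_width 0.086
scene {'intrinsics': array([[451.91281663,   0.        , 323.39032872],
       [  0.        , 451.91281663, 239.90223963],
       [  0.        ,   0.        ,   1.        ]]), 'k1': -0.034857950851697864, 'pose': array([[-0.12048358,  0.76715772, -0.63004185,  1.19493329],
       [ 0.99263174,  0.10133577, -0.06643258,  0.03546873],
       [ 0.01288151, -0.63340358, -0.7737144 ,  0.90559017],
       [ 0.        ,  0.        ,  0.        ,  1.        ]])}
top {'intrinsics': array([[463.57845866,   0.        , 325.5702018 ],
       [  0.        , 463.57845866, 243.88203398],
       [  0.        ,   0.        ,   1.        ]]), 'k1': -0.01031387845596051, 'pose': array([[ 2.25669806e-02, -9.85759019e-01,  1.66642994e-01,
         2.97631225e-01],
       [-9.99739008e-01, -2.28440768e-02,  2.54052225e-04,
        -2.14640791e-02],
       [ 3.55637109e-03, -1.66605235e-01, -9.86017266e-01,
         1.22305897e+00],
       [ 0.00000000e+00,  0.00000000e+00,  0.00000000e+00,
         1.00000000e+00]])}
```

View pics/scene0.png

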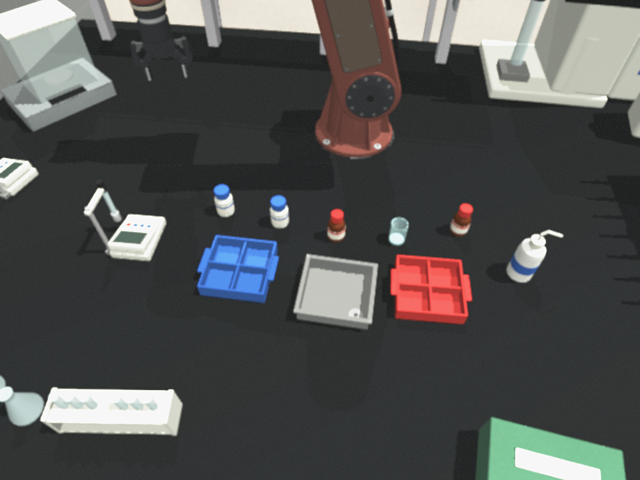

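View pics/top0.png

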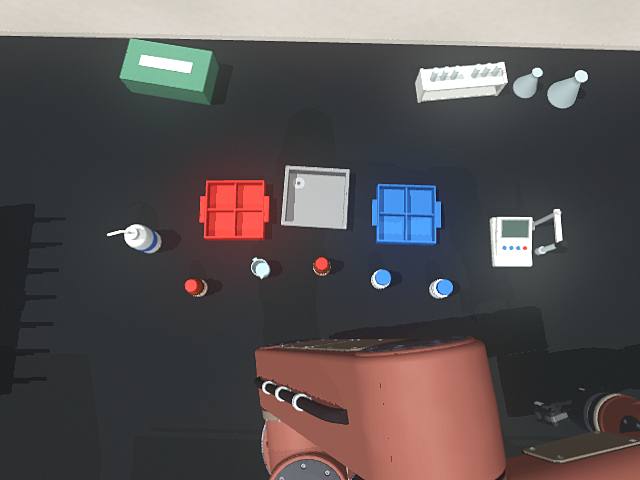

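```bash
cat > h.py <<'E'
import numpy as np, cv2
from plant import ctrl
def world(name,d):
    c=ctrl.camera_params(name); K=c["intrinsics"]
    h,w=d.shape
    u,v=np.meshgrid(np.arange(w),np.arange(h))
    D=np.array([c["k1"],0,0,0,0.])
    r=cv2.undistortPoints(np.stack([u,v],-1).reshape(-1,1,2).astype(np.float64),K,D).reshape(h,w,2)
    P=np.concatenate([r*d[...,None],d[...,None]],-1)
    return P@c["pose"][:3,:3].T+c["pose"][:3,3]
def shoot(name,fn):
    p,d=ctrl.capture(name)
    cv2.imwrite(f"pics/{fn}.png",p[:,:,::-1]); np.save(f"pics/{fn}.npy",d)
    return p,d
E
python3 - <<'E'
from h import *
for n in("top","scene"):
    p=cv2.imread(f"pics/{n}0.png"); d=np.load(f"pics/{n}0.npy"); W=world(n,d)
    hsv=cv2.cvtColor(p,cv2.COLOR_BGR2HSV); H,S,V=cv2.split(hsv)
    ok=(d>0)
    inb=ok&(W[...,0]>.2)&(W[...,0]<.75)&(abs(W[...,1])<.5)
    print(n,"bench z",np.median(W[...,2][inb&(V<50)]))
    red=((H<8)|(H>172))&(S>150)&(V>90)&inb; blue=(H>100)&(H<125)&(S>120)&(V>90)&inb
    for nm,m in(("red",red),("blue",blue)):
        k,l,st,ce=cv2.connectedComponentsWithStats(m.astype(np.uint8))
        for i in range(1,k):
            if st[i,4]<40: continue
            q=W[l==i]; zt=np.percentile(q[:,2],95)
            t=q[q[:,2]>zt-.006]
            r=cv2.minEnclosingCircle(t[:,:2].astype(np.float32))
            print(nm,st[i,4],ce[i].round(),"zt",zt.round(4),"mean",t[:,:2].mean(0).round(4),"circ",np.round(r[0],4),round(r[1],4))
            if st[i,4]>900:
                t=q[abs(q[:,2]-.036)<.006]; print("  rect",cv2.minAreaRect(t[:,:2].astype(np.float32)))
    g=inb&(S<60)&(V>60)&(W[...,2]>.025)&(W[...,2]<.075)
    k,l,st,ce=cv2.connectedComponentsWithStats(g.astype(np.uint8))
    for i in range(1,k):
        if st[i,4]<60: continue
        q=W[l==i]; print("grey",st[i,4],ce[i].round(),q.mean(0).round(4),q.min(0).round(3),q.max(0).round(3))
        print("  rect",cv2.minAreaRect(q[:,:2].astype(np.float32)))
E
```

```text
top bench z 0.0005687322367419201
red 3861 [234. 210.] zt 0.037 mean [0.5898 0.2254] circ [0.5885 0.2232] 0.1089
  rect ((0.5885922908782959, 0.2224515974521637), (0.1562609225511551, 0.1815650910139084), 1.3364437818527222)
red 143 [321. 263.] zt 0.0885 mean [ 0.4418 -0.0114] circ [ 0.4419 -0.011 ] 0.0153
red 158 [191. 285.] zt 0.0886 mean [0.3806 0.308 ] circ [0.3799 0.3076] 0.0154
blue 3886 [406. 214.] zt 0.0369 mean [ 0.5862 -0.2322] circ [ 0.5862 -0.2311] 0.107
  rect ((0.5873667597770691, -0.23097480833530426), (0.1806914359331131, 0.15647901594638824), 89.45801544189453)
blue 79 [151. 243.] zt 0.0531 mean [0.4937 0.4248] circ [0.4954 0.4338] 0.0247
blue 192 [383. 277.] zt 0.0828 mean [ 0.4121 -0.1646] circ [ 0.4124 -0.1643] 0.0187
blue 210 [445. 287.] zt 0.0835 mean [ 0.3916 -0.3176] circ [ 0.3908 -0.3173] 0.0191
grey 1011 [315. 195.] [0.628  0.0101 0.0387] [ 0.541 -0.079  0.025] [0.709 0.097 0.046]
  rect ((0.6251203417778015, 0.009064167737960815), (0.17202313244342804, 0.162999227643013), 87.76036834716797)
grey 566 [502. 235.] [ 0.5305 -0.4812  0.0397] [ 0.473 -0.5    0.02
[... 2319 characters left out ...]
33995056, 0.14462701976299286), (0.04517129063606262, 0.040740206837654114), 1.0227563381195068)
grey 539 [145. 236.] [ 0.5377 -0.479   0.0417] [ 0.467 -0.5    0.025] [ 0.584 -0.462  0.056]
  rect ((0.5255339741706848, -0.4810185730457306), (0.037477098405361176, 0.11655243486166), 89.23841857910156)
grey 119 [525. 262.] [0.5174 0.4375 0.0678] [0.488 0.419 0.059] [0.529 0.473 0.075]
  rect ((0.5137245655059814, 0.4405962824821472), (0.059300243854522705, 0.02925850637257099), 62.86867904663086)
grey 1431 [337. 287.] [0.6214 0.0077 0.0398] [ 0.539 -0.08   0.025] [0.708 0.097 0.047]
  rect ((0.6226531267166138, 0.008648097515106201), (0.1723000705242157, 0.1654626876115799), 87.47924041748047)
```

```bash
python3 - <<'E'
from h import *
p=cv2.imread("pics/top0.png"); a=cv2.resize(p[150:310,160:480],None,fx=2.5,fy=2.5,interpolation=cv2.INTER_CUBIC); cv2.imwrite("pics/topz.png",a)
E
```

```text
(no output)
```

View pics/topz.png

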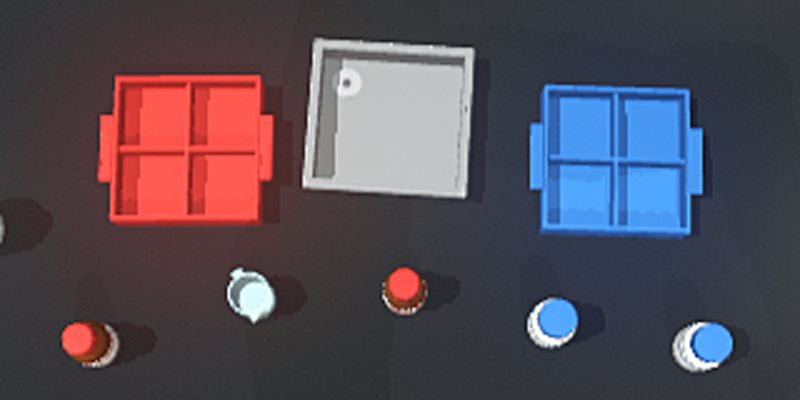

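>>> {"fn": "send_rows", "kwargs": {
  "increments": [
    {"tx":0.03,"ty":-0.027,"tz":0,"turn":-8,"claw":1},
    {"tx":0.07,"ty":-0.064,"tz":0,"turn":-18,"claw":1},
    {"tx":0.11,"ty":-0.101,"tz":0,"turn":-28,"claw":1},
    {"tx":0.15,"ty":-0.138,"tz":0,"turn":-38,"claw":1},
    {"tx":0.19,"ty":-0.174,"tz":0,"turn":-48,"claw":1},
    {"tx":0.23,"ty":-0.211,"tz":0,"turn":-58,"claw":1},
    {"tx":0.27,"ty":-0.248,"tz":0,"turn":-68,"claw":1},
    {"tx":0.31,"ty":-0.285,"tz":0,"turn":-73.1,"claw":1}
  ],
  "grip_force": 40
}}

```text
time: 1.1
ee_pos: [0.3669, -0.1379, 0.2313]
eef_rot: [0.0, 0.706, 0.708, 0.0]
ft_force: [1.3, -0.8, -0.3]
grip_width: 0.0853
```

>>> {"fn": "send_rows", "kwargs": {
  "increments": [
    {"tx":0.04,"ty":0.025,"tz":0,"turn":0,"claw":1},
    {"tx":0.085,"ty":0.05,"tz":0.01,"turn":0,"claw":1},
    {"tx":0.12,"ty":0.071,"tz":0.04,"turn":0,"claw":1},
    {"tx":0.1265,"ty":0.075,"tz":0.08,"turn":0,"claw":1},
    {"tx":0.1265,"ty":0.075,"tz":0.12,"turn":0,"claw":1},
    {"tx":0.1265,"ty":0.075,"tz":0.15,"turn":0,"claw":1},
    {"tx":0.1265,"ty":0.075,"tz":0.167,"turn":0,"claw":1},
    {"tx":0.1265,"ty":0.075,"tz":0.167,"turn":0,"claw":1}
  ]
}}

```text
time: 2.1
ee_pos: [0.4401, -0.0128, 0.0633]
eef_rot: [-0.001, 0.707, 0.707, -0.001]
ft_force: [-0.3, 0.3, 0.2]
grip_width: 0.0856
```

```bash
python3 - <<'E'
from h import *
p,d=shoot("scene","s1"); a=cv2.resize(p[130:290,230:430,::-1],None,fx=3.7,fy=3.7,interpolation=cv2.INTER_CUBIC); cv2.imwrite("pics/s1z.png",a)
s=ctrl.get_state(); print(s["ee_pos"],s["time"],s["joint_positions"])
E
```

```text
[ 0.44091507 -0.01301604  0.06414968] 2.15 [-1.95542177e-01  3.16468240e-01 -6.19148570e-01  6.36484417e-01
  3.42101064e-06  1.37545970e+00]
```

View pics/s1z.png

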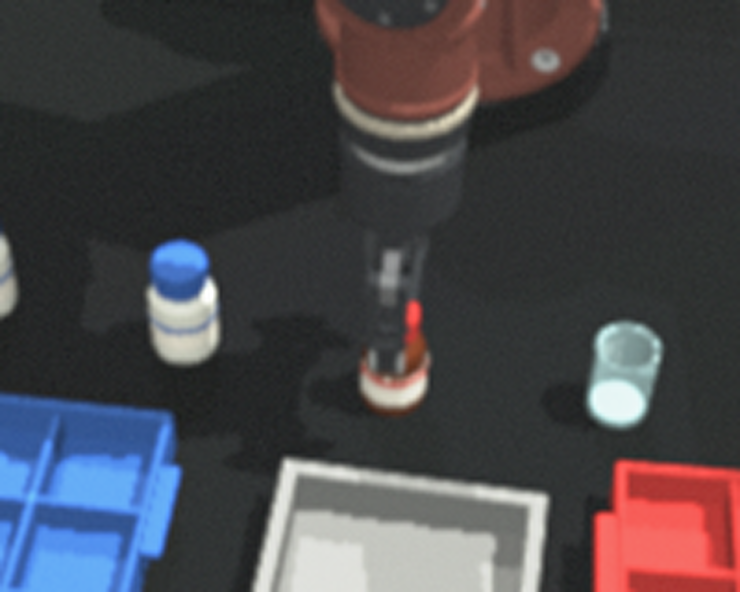

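>>> {"fn": "send_rows", "kwargs": {
  "increments": [
    {"tx":0.001,"ty":0.001,"tz":0.003,"turn":0,"claw":0.2},
    {"tx":0.001,"ty":0.001,"tz":0.003,"turn":0,"claw":-1},
    {"tx":0.001,"ty":0.001,"tz":0.003,"turn":0,"claw":-1},
    {"tx":0.001,"ty":0.001,"tz":0.003,"turn":0,"claw":-1},
    {"tx":0.001,"ty":0.001,"tz":0.003,"turn":0,"claw":-1},
    {"tx":0.001,"ty":0.001,"tz":0.003,"turn":0,"claw":-1},
    {"tx":0.001,"ty":0.001,"tz":0.003,"turn":0,"claw":-1},
    {"tx":0.001,"ty":0.001,"tz":0.003,"turn":0,"claw":-1}
  ]
}}

```text
time: 3.15
ee_pos: [0.4425, -0.0122, 0.0618]
eef_rot: [0.0, 0.707, 0.707, 0.0]
ft_force: [-2.4, 0.2, 4.7]
grip_width: 0.0289
```

>>> {"fn": "send_rows", "kwargs": {
  "increments": [
    {"tx":0,"ty":0,"tz":-0.012,"turn":0,"claw":-1},
    {"tx":0,"ty":0,"tz":-0.035,"turn":0,"claw":-1},
    {"tx":0.006,"ty":0.003,"tz":-0.06,"turn":0,"claw":-1},
    {"tx":0.024,"ty":0.013,"tz":-0.073,"turn":0,"claw":-1},
    {"tx":0.055,"ty":0.03,"tz":-0.075,"turn":0,"claw":-1},
    {"tx":0.09,"ty":0.05,"tz":-0.075,"turn":0,"claw":-1},
    {"tx":0.125,"ty":0.069,"tz":-0.075,"turn":0,"claw":-1},
    {"tx":0.155,"ty":0.086,"tz":-0.075,"turn":0,"claw":-1}
  ]
}}

```text
time: 4.15
ee_pos: [0.5289, 0.1443, 0.137]
eef_rot: [0.0, 0.707, 0.707, 0.0]
ft_force: [0.7, 0.4, -1.7]
grip_width: 0.0287
```

>>> {"fn": "send_rows", "kwargs": {
  "increments": [
    {"tx":0.02,"ty":0.011,"tz":0,"turn":0,"claw":-1},
    {"tx":0.033,"ty":0.018,"tz":0,"turn":0,"claw":-1},
    {"tx":0.04,"ty":0.022,"tz":0,"turn":0,"claw":-1},
    {"tx":0.041,"ty":0.0225,"tz":0,"turn":0,"claw":-1},
    {"tx":0.041,"ty":0.0225,"tz":0.01,"turn":0,"claw":-1},
    {"tx":0.041,"ty":0.0225,"tz":0.03,"turn":0,"claw":-1},
    {"tx":0.041,"ty":0.0225,"tz":0.042,"turn":0,"claw":-1},
    {"tx":0.041,"ty":0.0225,"tz":0.045,"turn":0,"claw":-1}
  ]
}}

```text
time: 5.15
ee_pos: [0.5501, 0.1834, 0.0903]
eef_rot: [-0.0, 0.707, 0.707, -0.001]
ft_force: [0.7, -0.0, -1.3]
grip_width: 0.0287
```

```bash
python3 - <<'E'
from h import *
s=ctrl.get_state(); print(s["ee_pos"],s["time"],s["ft_force"])
p,d=shoot("scene","s2"); a=cv2.resize(p[170:330,330:530,::-1],None,fx=3.7,fy=3.7,interpolation=cv2.INTER_CUBIC); cv2.imwrite("pics/s2z.png",a)
s=ctrl.get_state(); print(s["ee_pos"],s["time"],s["ft_force"])
E
```

```text
[0.55010977 0.18343293 0.09031174] 5.15 [ 0.73408765 -0.04818134 -1.30008624]
[0.55046451 0.18356907 0.09055883] 5.2 [-0.35480947  0.47212876 -2.29736636]
```

View pics/s2z.png

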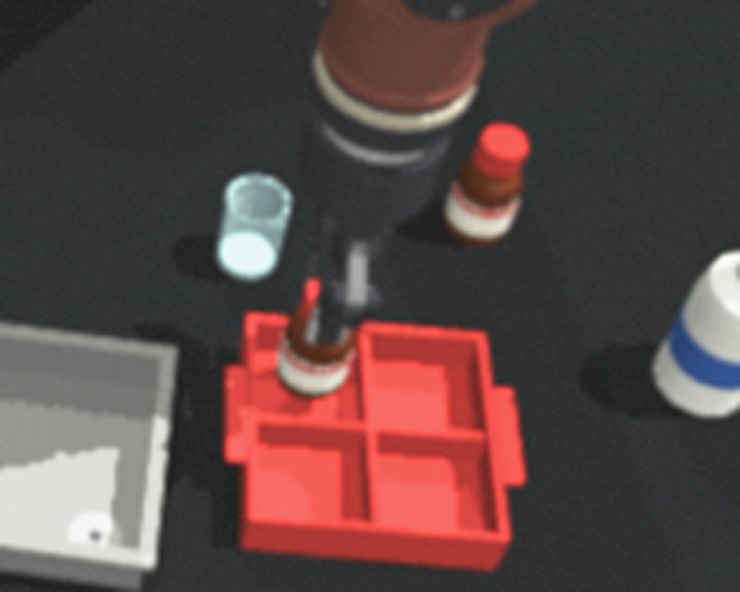

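>>> {"fn": "send_rows", "kwargs": {
  "increments": [
    {"tx":0.0005,"ty":0.0005,"tz":0.008,"turn":0,"claw":-1},
    {"tx":0.0005,"ty":0.0005,"tz":0.015,"turn":0,"claw":-1},
    {"tx":0.0005,"ty":0.0005,"tz":0.019,"turn":0,"claw":-1},
    {"tx":0.0005,"ty":0.0005,"tz":0.021,"turn":0,"claw":-1},
    {"tx":0.0005,"ty":0.0005,"tz":0.022,"turn":0,"claw":-1},
    {"tx":0.0005,"ty":0.0005,"tz":0.023,"turn":0,"claw":-1},
    {"tx":0.0005,"ty":0.0005,"tz":0.024,"turn":0,"claw":-1},
    {"tx":0.0005,"ty":0.0005,"tz":0.024,"turn":0,"claw":-1}
  ]
}}

```text
time: 6.2
ee_pos: [0.5514, 0.1844, 0.0673]
eef_rot: [-0.0, 0.707, 0.707, -0.0]
ft_force: [0.0, 0.5, -1.4]
grip_width: 0.0286
```

>>> {"fn": "send_rows", "kwargs": {
  "increments": [
    {"tz":0.0005,"claw":-1},
    {"tz":0.001,"claw":-1},
    {"tz":0.0015,"claw":-1},
    {"tz":0.0015,"claw":-1},
    {"tz":0.002,"claw":-1},
    {"tz":0.002,"claw":-1},
    {"tz":0.002,"claw":-1},
    {"tz":0.002,"claw":-1}
  ]
}}

```text
$.increments[0]: bad value
```

>>> {"fn": "send_rows", "kwargs": {
  "increments": [
    {"tx":0,"ty":0,"tz":0.0005,"turn":0,"claw":-1},
    {"tx":0,"ty":0,"tz":0.001,"turn":0,"claw":-1},
    {"tx":0,"ty":0,"tz":0.0015,"turn":0,"claw":-1},
    {"tx":0,"ty":0,"tz":0.0015,"turn":0,"claw":-1},
    {"tx":0,"ty":0,"tz":0.002,"turn":0,"claw":-1},
    {"tx":0,"ty":0,"tz":0.002,"turn":0,"claw":-1},
    {"tx":0,"ty":0,"tz":0.002,"turn":0,"claw":-1},
    {"tx":0,"ty":0,"tz":0.002,"turn":0,"claw":-1}
  ]
}}

```text
time: 7.2
ee_pos: [0.5515, 0.1845, 0.0658]
eef_rot: [0.0, 0.707, 0.707, 0.0]
ft_force: [-2.6, 0.2, 4.4]
grip_width: 0.0285
```

>>> {"fn": "send_rows", "kwargs": {
  "increments": [
    {"tx":0,"ty":0,"tz":0,"turn":0,"claw":0},
    {"tx":0,"ty":0,"tz":0,"turn":0,"claw":0.5},
    {"tx":0,"ty":0,"tz":0,"turn":0,"claw":1},
    {"tx":0,"ty":0,"tz":0,"turn":0,"claw":1},
    {"tx":0,"ty":0,"tz":-0.02,"turn":0,"claw":1},
    {"tx":0,"ty":0,"tz":-0.05,"turn":0,"claw":1},
    {"tx":0.01,"ty":-0.014,"tz":-0.07,"turn":0,"claw":1},
    {"tx":0.035,"ty":-0.05,"tz":-0.075,"turn":0,"claw":1}
  ]
}}

```text
time: 8.2
ee_pos: [0.502, 0.2199, 0.1417]
eef_rot: [0.001, 0.708, 0.706, 0.001]
ft_force: [0.6, 0.3, -0.6]
grip_width: 0.0856
```

>>> {"fn": "send_rows", "kwargs": {
  "increments": [
    {"tx":0.03,"ty":-0.042,"tz":0,"turn":0,"claw":1},
    {"tx":0.06,"ty":-0.084,"tz":0,"turn":0,"claw":1},
    {"tx":0.082,"ty":-0.115,"tz":0,"turn":0,"claw":1},
    {"tx":0.087,"ty":-0.121,"tz":0.01,"turn":0,"claw":1},
    {"tx":0.087,"ty":-0.121,"tz":0.04,"turn":0,"claw":1},
    {"tx":0.087,"ty":-0.121,"tz":0.068,"turn":0,"claw":1},
    {"tx":0.087,"ty":-0.121,"tz":0.077,"turn":0,"claw":1},
    {"tx":0.087,"ty":-0.121,"tz":0.078,"turn":0,"claw":1}
  ]
}}

```text
time: 9.2
ee_pos: [0.3803, 0.3062, 0.0621]
eef_rot: [-0.0, 0.707, 0.707, -0.0]
ft_force: [0.4, 0.2, -0.1]
grip_width: 0.0853
```

```bash
python3 - <<'E'
from h import *
s=ctrl.get_state(); print(s["ee_pos"],s["time"],s["ft_force"])
p,d=shoot("scene","s3"); a=cv2.resize(p[150:330,330:530,::-1],None,fx=3.3,fy=3.3,interpolation=cv2.INTER_CUBIC); cv2.imwrite("pics/s3z.png",a)
p,d=shoot("top","t3"); a=cv2.resize(p[150:330,160:360,::-1],None,fx=3.3,fy=3.3,interpolation=cv2.INTER_CUBIC); cv2.imwrite("pics/t3z.png",a)
s=ctrl.get_state(); print(s["ee_pos"],s["time"],s["ft_force"],s["joint_positions"])
E
```

```text
[0.38026991 0.30616126 0.06207915] 9.2 [ 0.37964649  0.16408354 -0.1008244 ]
[0.38098756 0.30661233 0.06296286] 9.3 [0.23611362 0.28866732 0.77096058] [ 5.28030864e-01  3.91799395e-01 -5.00927812e-01  6.77109122e-01
 -6.94274163e-06  2.09921032e+00]
```

View pics/s3z.png

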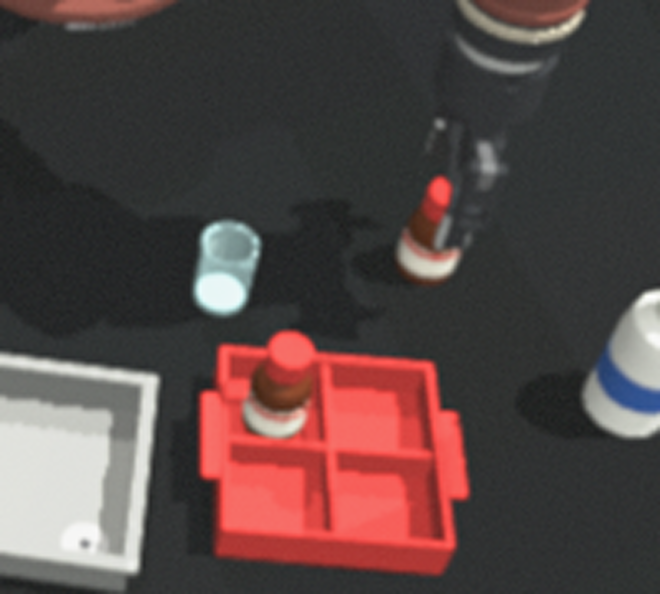

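View pics/t3z.png

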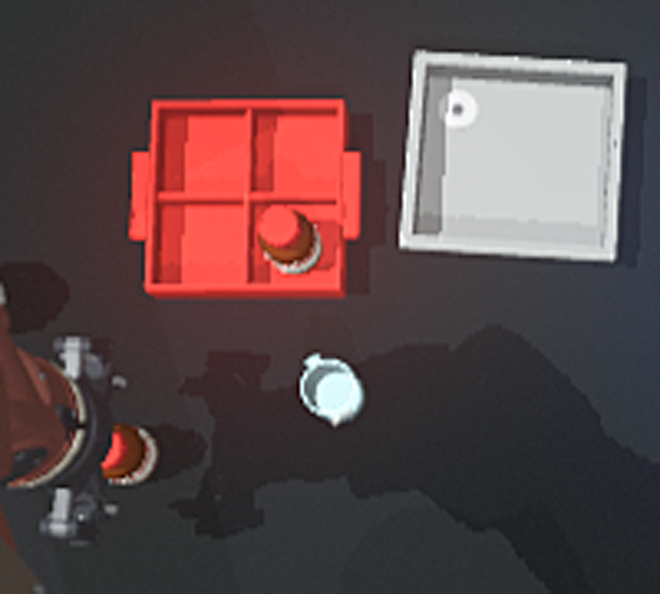

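>>> {"fn": "send_rows", "kwargs": {
  "increments": [
    {"tx":0,"ty":0,"tz":0.001,"turn":0,"claw":0.2},
    {"tx":0,"ty":0,"tz":0.001,"turn":0,"claw":-1},
    {"tx":0,"ty":0,"tz":0.001,"turn":0,"claw":-1},
    {"tx":0,"ty":0,"tz":0.001,"turn":0,"claw":-1},
    {"tx":0,"ty":0,"tz":0.001,"turn":0,"claw":-1},
    {"tx":0,"ty":0,"tz":0.001,"turn":0,"claw":-1},
    {"tx":0,"ty":0,"tz":0.001,"turn":0,"claw":-1},
    {"tx":0,"ty":0,"tz":0.001,"turn":0,"claw":-1}
  ]
}}

```text
time: 10.3
ee_pos: [0.3804, 0.3066, 0.0617]
eef_rot: [-0.0, 0.707, 0.707, 0.0]
ft_force: [-2.0, -1.0, 5.7]
grip_width: 0.0287
```

>>> {"fn": "send_rows", "kwargs": {
  "increments": [
    {"tx":0,"ty":0,"tz":-0.012,"turn":0,"claw":-1},
    {"tx":0,"ty":0,"tz":-0.035,"turn":0,"claw":-1},
    {"tx":0,"ty":0.005,"tz":-0.06,"turn":0,"claw":-1},
    {"tx":-0.006,"ty":0.022,"tz":-0.073,"turn":0,"claw":-1},
    {"tx":-0.014,"ty":0.05,"tz":-0.075,"turn":0,"claw":-1},
    {"tx":-0.025,"ty":0.085,"tz":-0.075,"turn":0,"claw":-1},
    {"tx":-0.035,"ty":0.12,"tz":-0.075,"turn":0,"claw":-1},
    {"tx":-0.043,"ty":0.15,"tz":-0.075,"turn":0,"claw":-1}
  ]
}}

```text
time: 11.3
ee_pos: [0.5317, 0.2628, 0.1368]
eef_rot: [0.0, 0.707, 0.707, 0.0]
ft_force: [-0.0, 0.2, -1.8]
grip_width: 0.029
```

>>> {"fn": "send_rows", "kwargs": {
  "increments": [
    {"tx":-0.004,"ty":0.014,"tz":0,"turn":0,"claw":-1},
    {"tx":-0.005,"ty":0.0185,"tz":0,"turn":0,"claw":-1},
    {"tx":-0.005,"ty":0.0185,"tz":0.006,"turn":0,"claw":-1},
    {"tx":-0.005,"ty":0.0185,"tz":0.025,"turn":0,"claw":-1},
    {"tx":-0.005,"ty":0.0185,"tz":0.045,"turn":0,"claw":-1},
    {"tx":-0.005,"ty":0.0185,"tz":0.059,"turn":0,"claw":-1},
    {"tx":-0.005,"ty":0.0185,"tz":0.066,"turn":0,"claw":-1},
    {"tx":-0.005,"ty":0.0185,"tz":0.068,"turn":0,"claw":-1}
  ]
}}

```text
time: 12.3
ee_pos: [0.5487, 0.2585, 0.0682]
eef_rot: [-0.0, 0.707, 0.707, -0.0]
ft_force: [-0.0, 0.1, -1.8]
grip_width: 0.0287
```

>>> {"fn": "send_rows", "kwargs": {
  "increments": [
    {"tx":0,"ty":0,"tz":0.0005,"turn":0,"claw":-1},
    {"tx":0,"ty":0,"tz":0.001,"turn":0,"claw":-1},
    {"tx":0,"ty":0,"tz":0.0015,"turn":0,"claw":-1},
    {"tx":0,"ty":0,"tz":0.002,"turn":0,"claw":-1},
    {"tx":0,"ty":0,"tz":0.0025,"turn":0,"claw":-1},
    {"tx":0,"ty":0,"tz":0.0025,"turn":0,"claw":-1},
    {"tx":0,"ty":0,"tz":0.0025,"turn":0,"claw":-1},
    {"tx":0,"ty":0,"tz":0.0025,"turn":0,"claw":-1}
  ]
}}

```text
time: 13.3
ee_pos: [0.5489, 0.2584, 0.0658]
eef_rot: [-0.0, 0.707, 0.707, 0.0]
ft_force: [0.3, 0.1, -0.8]
grip_width: 0.0287
```

>>> {"fn": "send_rows", "kwargs": {
  "increments": [
    {"tx":0,"ty":0,"tz":0.0005,"turn":0,"claw":-1},
    {"tx":0,"ty":0,"tz":0.0005,"turn":0,"claw":-1},
    {"tx":0,"ty":0,"tz":0.001,"turn":0,"claw":-1},
    {"tx":0,"ty":0,"tz":0.001,"turn":0,"claw":-1},
    {"tx":0,"ty":0,"tz":0.001,"turn":0,"claw":-1},
    {"tx":0,"ty":0,"tz":0.001,"turn":0,"claw":-1},
    {"tx":0,"ty":0,"tz":0.001,"turn":0,"claw":-1},
    {"tx":0,"ty":0,"tz":0.001,"turn":0,"claw":-1}
  ]
}}

```text
time: 14.3
ee_pos: [0.549, 0.2586, 0.0657]
eef_rot: [0.0, 0.707, 0.707, 0.0]
ft_force: [-2.5, -1.1, 10.1]
grip_width: 0.0289
```

>>> {"fn": "send_rows", "kwargs": {
  "increments": [
    {"tx":0,"ty":0,"tz":-0.0005,"turn":0,"claw":0},
    {"tx":0,"ty":0,"tz":-0.0005,"turn":0,"claw":0.5},
    {"tx":0,"ty":0,"tz":-0.0005,"turn":0,"claw":1},
    {"tx":0,"ty":0,"tz":-0.0005,"turn":0,"claw":1},
    {"tx":0,"ty":0,"tz":-0.02,"turn":0,"claw":1},
    {"tx":0,"ty":0,"tz":-0.055,"turn":0,"claw":1},
    {"tx":0,"ty":0,"tz":-0.08,"turn":0,"claw":1},
    {"tx":-0.03,"ty":-0.01,"tz":-0.084,"turn":0,"claw":1}
  ]
}}

```text
time: 15.3
ee_pos: [0.5405, 0.2296, 0.1507]
eef_rot: [0.001, 0.706, 0.708, 0.002]
ft_force: [1.2, -0.1, -0.3]
grip_width: 0.0855
```

>>> {"fn": "send_rows", "kwargs": {
  "increments": [
    {"tx":-0.055,"ty":-0.018,"tz":0,"turn":0,"claw":1},
    {"tx":-0.11,"ty":-0.036,"tz":0,"turn":0,"claw":1},
    {"tx":-0.165,"ty":-0.053,"tz":0,"turn":0,"claw":1},
    {"tx":-0.22,"ty":-0.071,"tz":0,"turn":0,"claw":1},
    {"tx":-0.275,"ty":-0.089,"tz":0,"turn":0,"claw":1},
    {"tx":-0.33,"ty":-0.107,"tz":0,"turn":0,"claw":1},
    {"tx":-0.375,"ty":-0.121,"tz":0,"turn":0,"claw":1},
    {"tx":-0.393,"ty":-0.127,"tz":0,"turn":0,"claw":1}
  ]
}}

```text
time: 16.3
ee_pos: [0.4111, -0.1669, 0.149]
eef_rot: [0.0, 0.708, 0.706, -0.0]
ft_force: [-0.1, -0.0, 0.2]
grip_width: 0.0853
```

```bash
python3 - <<'E'
from h import *
p,d=shoot("scene","s4"); a=cv2.resize(p[150:390,180:500,::-1],None,fx=2.5,fy=2.5,interpolation=cv2.INTER_CUBIC); cv2.imwrite("pics/s4z.png",a)
s=ctrl.get_state(); print(s["ee_pos"],s["time"],s["ft_force"],s["joint_positions"])
E
```

```text
[ 0.41101891 -0.16779074  0.14893946] 16.35 [ 0.28626788 -1.67877563  0.7598153 ] [-0.55171396  0.20802889 -0.49731412  0.86465278 -0.00111294  1.02203022]
```

View pics/s4z.png

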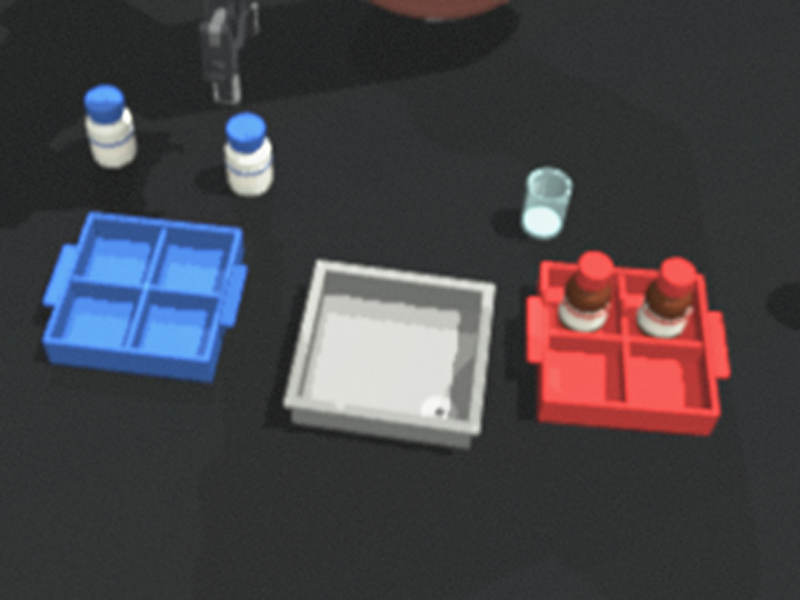

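>>> {"fn": "send_rows", "kwargs": {
  "increments": [
    {"tx":0.003,"ty":0.001,"tz":0.015,"turn":0,"claw":1},
    {"tx":0.003,"ty":0.001,"tz":0.045,"turn":0,"claw":1},
    {"tx":0.003,"ty":0.001,"tz":0.075,"turn":0,"claw":1},
    {"tx":0.003,"ty":0.001,"tz":0.09,"turn":0,"claw":1},
    {"tx":0.003,"ty":0.001,"tz":0.093,"turn":0,"claw":1},
    {"tx":0.003,"ty":0.001,"tz":0.093,"turn":0,"claw":1},
    {"tx":0.003,"ty":0.001,"tz":0.093,"turn":0,"claw":0.2},
    {"tx":0.003,"ty":0.001,"tz":0.093,"turn":0,"claw":0.2}
  ]
}}

```text
time: 17.35
ee_pos: [0.4132, -0.1618, 0.0563]
eef_rot: [0.0, 0.707, 0.707, 0.0]
ft_force: [-0.3, 1.0, 0.2]
grip_width: 0.0517
```

>>> {"fn": "send_rows", "kwargs": {
  "increments": [
    {"tx":0,"ty":0,"tz":0,"turn":0,"claw":-1},
    {"tx":0,"ty":0,"tz":0,"turn":0,"claw":-1},
    {"tx":0,"ty":0,"tz":0,"turn":0,"claw":-1},
    {"tx":0,"ty":0,"tz":0,"turn":0,"claw":-1},
    {"tx":0,"ty":0,"tz":0,"turn":0,"claw":-1},
    {"tx":0,"ty":0,"tz":0,"turn":0,"claw":-1},
    {"tx":0,"ty":0,"tz":0,"turn":0,"claw":-1},
    {"tx":0,"ty":0,"tz":0,"turn":0,"claw":-1}
  ]
}}

```text
time: 18.35
ee_pos: [0.413, -0.1618, 0.0563]
eef_rot: [0.0, 0.707, 0.707, -0.0]
ft_force: [-1.0, -0.3, 6.0]
grip_width: 0.0367
```

>>> {"fn": "send_rows", "kwargs": {
  "increments": [
    {"tx":0,"ty":0,"tz":-0.012,"turn":0,"claw":-1},
    {"tx":0,"ty":0,"tz":-0.035,"turn":0,"claw":-1},
    {"tx":0,"ty":0.003,"tz":-0.06,"turn":0,"claw":-1},
    {"tx":-0.004,"ty":0.018,"tz":-0.073,"turn":0,"claw":-1},
    {"tx":-0.01,"ty":0.045,"tz":-0.075,"turn":0,"claw":-1},
    {"tx":-0.018,"ty":0.08,"tz":-0.075,"turn":0,"claw":-1},
    {"tx":-0.025,"ty":0.112,"tz":-0.075,"turn":0,"claw":-1},
    {"tx":-0.029,"ty":0.131,"tz":-0.075,"turn":0,"claw":-1}
  ]
}}

```text
time: 19.35
ee_pos: [0.5453, -0.1909, 0.1314]
eef_rot: [0.0, 0.707, 0.707, 0.0]
ft_force: [-0.6, 0.2, -1.0]
grip_width: 0.0364
```

>>> {"fn": "send_rows", "kwargs": {
  "increments": [
    {"tx":-0.001,"ty":0.005,"tz":0,"turn":0,"claw":-1},
    {"tx":-0.001,"ty":0.005,"tz":0,"turn":0,"claw":-1},
    {"tx":-0.001,"ty":0.005,"tz":0.01,"turn":0,"claw":-1},
    {"tx":-0.001,"ty":0.005,"tz":0.03,"turn":0,"claw":-1},
    {"tx":-0.001,"ty":0.005,"tz":0.05,"turn":0,"claw":-1},
    {"tx":-0.001,"ty":0.005,"tz":0.062,"turn":0,"claw":-1},
    {"tx":-0.001,"ty":0.005,"tz":0.067,"turn":0,"claw":-1},
    {"tx":-0.001,"ty":0.005,"tz":0.069,"turn":0,"claw":-1}
  ]
}}

```text
time: 20.35
ee_pos: [0.5489, -0.1917, 0.0619]
eef_rot: [0.0, 0.707, 0.707, 0.0]
ft_force: [-0.0, 0.6, -1.2]
grip_width: 0.0366
```

```bash
python3 - <<'E'
from h import *
p,d=shoot("scene","s5"); a=cv2.resize(p[150:330,160:400,::-1],None,fx=3,fy=3,interpolation=cv2.INTER_CUBIC); cv2.imwrite("pics/s5z.png",a)
s=ctrl.get_state(); print(s["ee_pos"],s["time"],s["ft_force"],s["joint_positions"])
E
```

```text
[ 0.54896698 -0.19168267  0.06190221] 20.4 [-0.28556942  0.35870555 -1.77879888] [-4.61654374e-01  5.38982396e-01 -2.45881320e-01  7.85592579e-01
  2.96037303e-05  1.10933389e+00]
```

View pics/s5z.png

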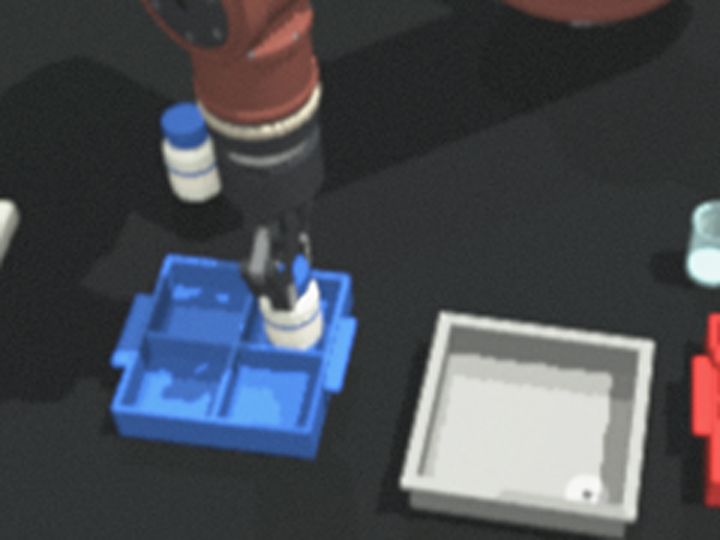

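Bottle is inside the near blue compartment (zoom ~ (292,320)), clear of the walls. Lower slowly to contact.

>>> {"fn": "send_rows", "kwargs": {
  "increments": [
    {"tx":0,"ty":0,"tz":0.0005,"turn":0,"claw":-1},
    {"tx":0,"ty":0,"tz":0.001,"turn":0,"claw":-1},
    {"tx":0,"ty":0,"tz":0.0015,"turn":0,"claw":-1},
    {"tx":0,"ty":0,"tz":0.0018,"turn":0,"claw":-1},
    {"tx":0,"ty":0,"tz":0.002,"turn":0,"claw":-1},
    {"tx":0,"ty":0,"tz":0.0022,"turn":0,"claw":-1},
    {"tx":0,"ty":0,"tz":0.0025,"turn":0,"claw":-1},
    {"tx":0,"ty":0,"tz":0.0025,"turn":0,"claw":-1}
  ]
}}

```text
time: 21.4
ee_pos: [0.549, -0.1919, 0.0603]
eef_rot: [0.0, 0.707, 0.707, -0.0]
ft_force: [-2.9, 1.2, 10.3]
grip_width: 0.0367
```

>>> {"fn": "send_rows", "kwargs": {
  "increments": [
    {"tx":0,"ty":0,"tz":-0.0005,"turn":0,"claw":0.1},
    {"tx":0,"ty":0,"tz":-0.0005,"turn":0,"claw":0.5},
    {"tx":0,"ty":0,"tz":-0.0005,"turn":0,"claw":1},
    {"tx":0,"ty":0,"tz":-0.0005,"turn":0,"claw":1},
    {"tx":0,"ty":0,"tz":-0.02,"turn":0,"claw":1},
    {"tx":0,"ty":0,"tz":-0.055,"turn":0,"claw":1},
    {"tx":0,"ty":0,"tz":-0.08,"turn":0,"claw":1},
    {"tx":-0.02,"ty":-0.025,"tz":-0.085,"turn":0,"claw":1}
  ]
}}

```text
time: 22.4
ee_pos: [0.5257, -0.2116, 0.1461]
eef_rot: [0.002, 0.706, 0.708, 0.001]
ft_force: [-0.5, -0.9, 0.9]
grip_width: 0.0854
```

>>> {"fn": "send_rows", "kwargs": {
  "increments": [
    {"tx":-0.035,"ty":-0.043,"tz":0,"turn":0,"claw":1},
    {"tx":-0.07,"ty":-0.087,"tz":0,"turn":0,"claw":1},
    {"tx":-0.098,"ty":-0.122,"tz":0,"turn":0,"claw":1},
    {"tx":-0.106,"ty":-0.132,"tz":0,"turn":0,"claw":1},
    {"tx":-0.106,"ty":-0.132,"tz":0.02,"turn":0,"claw":1},
    {"tx":-0.106,"ty":-0.132,"tz":0.05,"turn":0,"claw":1},
    {"tx":-0.106,"ty":-0.132,"tz":0.075,"turn":0,"claw":1},
    {"tx":-0.106,"ty":-0.132,"tz":0.08,"turn":0,"claw":1}
  ]
}}

```text
time: 23.4
ee_pos: [0.3915, -0.3164, 0.063]
eef_rot: [-0.001, 0.707, 0.707, 0.0]
ft_force: [0.1, 0.9, 0.3]
grip_width: 0.0851
```

>>> {"fn": "send_rows", "kwargs": {
  "increments": [
    {"tx":-0.001,"ty":0,"tz":0.004,"turn":0,"claw":1},
    {"tx":-0.001,"ty":0,"tz":0.007,"turn":0,"claw":0.2},
    {"tx":-0.001,"ty":0,"tz":0.007,"turn":0,"claw":0.1},
    {"tx":-0.001,"ty":0,"tz":0.007,"turn":0,"claw":-1},
    {"tx":-0.001,"ty":0,"tz":0.007,"turn":0,"claw":-1},
    {"tx":-0.001,"ty":0,"tz":0.007,"turn":0,"claw":-1},
    {"tx":-0.001,"ty":0,"tz":0.007,"turn":0,"claw":-1},
    {"tx":-0.001,"ty":0,"tz":0.007,"turn":0,"claw":-1}
  ]
}}

```text
time: 24.4
ee_pos: [0.392, -0.3189, 0.0579]
eef_rot: [0.0, 0.707, 0.707, -0.0]
ft_force: [-2.2, 0.4, 6.0]
grip_width: 0.0365
```

>>> {"fn": "send_rows", "kwargs": {
  "increments": [
    {"tx":0,"ty":0,"tz":-0.012,"turn":0,"claw":-1},
    {"tx":0,"ty":0,"tz":-0.035,"turn":0,"claw":-1},
    {"tx":0.001,"ty":0.004,"tz":-0.06,"turn":0,"claw":-1},
    {"tx":0.006,"ty":0.02,"tz":-0.073,"turn":0,"claw":-1},
    {"tx":0.016,"ty":0.05,"tz":-0.075,"turn":0,"claw":-1},
    {"tx":0.028,"ty":0.088,"tz":-0.075,"turn":0,"claw":-1},
    {"tx":0.04,"ty":0.125,"tz":-0.075,"turn":0,"claw":-1},
    {"tx":0.047,"ty":0.148,"tz":-0.075,"turn":0,"claw":-1}
  ]
}}

```text
time: 25.4
ee_pos: [0.5415, -0.2708, 0.1329]
eef_rot: [0.0, 0.707, 0.707, 0.0]
ft_force: [0.7, 0.2, -1.5]
grip_width: 0.0368
```

>>> {"fn": "send_rows", "kwargs": {
  "increments": [
    {"tx":0.003,"ty":0.008,"tz":0,"turn":0,"claw":-1},
    {"tx":0.003,"ty":0.008,"tz":0,"turn":0,"claw":-1},
    {"tx":0.003,"ty":0.008,"tz":0.01,"turn":0,"claw":-1},
    {"tx":0.003,"ty":0.008,"tz":0.03,"turn":0,"claw":-1},
    {"tx":0.003,"ty":0.008,"tz":0.05,"turn":0,"claw":-1},
    {"tx":0.003,"ty":0.008,"tz":0.062,"turn":0,"claw":-1},
    {"tx":0.003,"ty":0.008,"tz":0.067,"turn":0,"claw":-1},
    {"tx":0.003,"ty":0.008,"tz":0.069,"turn":0,"claw":-1}
  ]
}}

```text
time: 26.4
ee_pos: [0.5478, -0.2688, 0.0634]
eef_rot: [0.0, 0.707, 0.707, 0.0]
ft_force: [0.6, -0.7, -0.2]
grip_width: 0.0367
```

```bash
python3 - <<'E'
from h import *
p,d=shoot("scene","s6"); a=cv2.resize(p[150:330,160:400,::-1],None,fx=3,fy=3,interpolation=cv2.INTER_CUBIC); cv2.imwrite("pics/s6z.png",a)
s=ctrl.get_state(); print(s["ee_pos"],s["time"],s["ft_force"],s["joint_positions"])
E
```

```text
[ 0.54789627 -0.26880331  0.06340209] 26.45 [-0.38642976  0.10375927 -0.97521102] [-5.75836567e-01  5.84058892e-01 -1.57870147e-01  8.28514705e-01
 -1.75913242e-05  9.95305711e-01]
```

View pics/s6z.png

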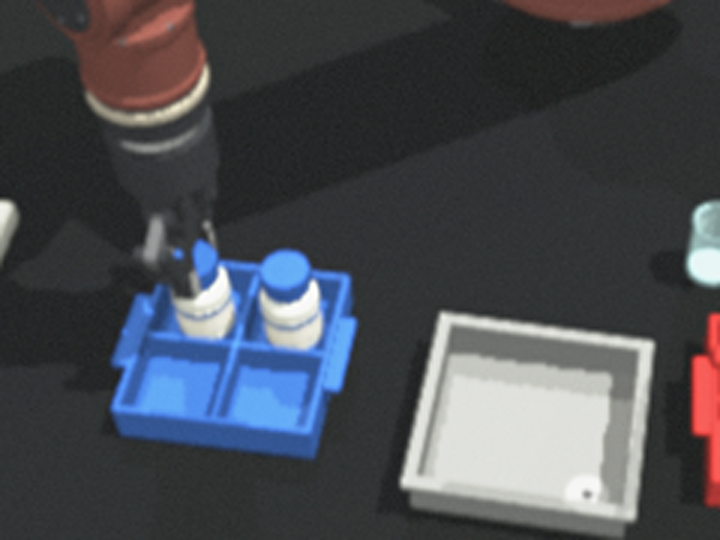

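>>> {"fn": "send_rows", "kwargs": {
  "increments": [
    {"tx":0,"ty":0,"tz":0.0005,"turn":0,"claw":-1},
    {"tx":0,"ty":0,"tz":0.001,"turn":0,"claw":-1},
    {"tx":0,"ty":0,"tz":0.0015,"turn":0,"claw":-1},
    {"tx":0,"ty":0,"tz":0.0018,"turn":0,"claw":-1},
    {"tx":0,"ty":0,"tz":0.002,"turn":0,"claw":-1},
    {"tx":0,"ty":0,"tz":0.0022,"turn":0,"claw":-1},
    {"tx":0,"ty":0,"tz":0.0025,"turn":0,"claw":-1},
    {"tx":0,"ty":0,"tz":0.0025,"turn":0,"claw":-1}
  ]
}}

```text
time: 27.45
ee_pos: [0.548, -0.2689, 0.0619]
eef_rot: [0.001, 0.707, 0.707, -0.0]
ft_force: [-3.9, 0.1, 11.0]
grip_width: 0.0366
```

>>> {"fn": "send_rows", "kwargs": {
  "increments": [
    {"tx":0,"ty":0,"tz":-0.0005,"turn":0,"claw":0.1},
    {"tx":0,"ty":0,"tz":-0.0005,"turn":0,"claw":0.5},
    {"tx":0,"ty":0,"tz":-0.0005,"turn":0,"claw":1},
    {"tx":0,"ty":0,"tz":-0.0005,"turn":0,"claw":1},
    {"tx":0,"ty":0,"tz":-0.02,"turn":0,"claw":1},
    {"tx":0,"ty":0,"tz":-0.055,"turn":0,"claw":1},
    {"tx":0,"ty":0,"tz":-0.08,"turn":0,"claw":1},
    {"tx":0.01,"ty":0,"tz":-0.085,"turn":0,"claw":1}
  ]
}}

```text
time: 28.45
ee_pos: [0.5488, -0.2593, 0.1473]
eef_rot: [0.001, 0.707, 0.707, 0.0]
ft_force: [-0.2, 0.1, -0.6]
grip_width: 0.0854
```

```bash
python3 - <<'E'
from h import *
out=[]
for n in("top","scene"):
    p=cv2.imread(f"pics/{n}0.png"); d=np.load(f"pics/{n}0.npy"); W=world(n,d)
    m=(W[...,2]>.052)&(W[...,2]<.07)&(np.hypot(W[...,0]-.432,W[...,1]-.145)<.04)&(d>0)
    q=W[m]; r=q[:,:2]-[.432,.145]
    print(n,len(q)); 
    R=np.hypot(r[:,0],r[:,1]); A=np.degrees(np.arctan2(r[:,1],r[:,0]))
    o=np.argsort(A)
    print([(int(a),int(b*1000),int(z*1000)) for a,b,z in zip(A[o],R[o],q[o,2])])
    (cx,cy)=(260,265) if n=="top" else (398,230)
    out.append(cv2.resize(p[cy-22:cy+22,cx-22:cx+22],(400,400),interpolation=cv2.INTER_CUBIC))
cv2.imwrite("pics/bk.png",np.hstack(out))
E
```

```text
top 75
[(-170, 18, 59), (-163, 19, 60), (-157, 19, 56), (-152, 18, 63), (-151, 19, 52), (-146, 18, 58), (-141, 19, 55), (-135, 18, 58), (-130, 20, 59), (-124, 18, 57), (-120, 19, 55), (-114, 19, 59), (-106, 17, 57), (-104, 19, 54), (-98, 20, 59), (-91, 20, 61), (-83, 19, 58), (-76, 20, 59), (-66, 18, 60), (-59, 19, 58), (-53, 20, 59), (-48, 18, 58), (-43, 20, 60), (-37, 18, 59), (-33, 20, 59), (-28, 19, 62), (-17, 18, 54), (-15, 20, 56), (-11, 19, 62), (-2, 19, 57), (3, 19, 59), (10, 19, 60), (17, 20, 61), (21, 18, 57), (21, 23, 62), (25, 21, 57), (25, 27, 58), (27, 24, 61), (27, 19, 59), (30, 22, 58), (33, 26, 58), (34, 21, 55), (35, 23, 61), (37, 26, 61), (39, 19, 52), (39, 21, 62), (40, 25, 59), (43, 18, 65), (44, 23, 58), (49, 21, 58), (49, 19, 52), (54, 20, 55), (60, 19, 52), (64, 20, 59), (71, 18, 62), (76, 19, 54), (80, 20, 61), (84, 19, 54), (86, 20, 59), (92, 18, 55), (94, 20, 62), (100, 20, 59), (101, 18, 58), (107, 19, 55), (114, 20, 55), (124, 20, 62), (128, 18, 63), (130, 20, 54), (135, 18, 55), (143, 20, 61), (151, 18, 64), (157, 19, 57), (164, 19, 56), (173, 18, 58), (
[... 1108 characters left out ...]
(25, 17, 54), (25, 19, 64), (26, 25, 62), (34, 20, 60), (35, 19, 62), (35, 23, 63), (37, 25, 64), (41, 20, 62), (43, 23, 64), (44, 19, 64), (55, 19, 61), (56, 19, 64), (74, 19, 59), (76, 18, 65), (78, 19, 61), (80, 20, 53), (92, 18, 63), (97, 17, 54), (98, 18, 64), (108, 18, 54), (111, 18, 56), (111, 17, 60), (112, 19, 63), (120, 19, 60), (128, 20, 60), (130, 19, 53), (131, 21, 63), (133, 18, 64), (134, 19, 59), (138, 19, 66), (141, 20, 53), (143, 20, 56), (148, 22, 57), (148, 21, 61), (151, 17, 64), (152, 19, 59), (153, 22, 52), (157, 21, 63), (159, 19, 57), (161, 19, 60), (163, 21, 61), (167, 22, 52), (168, 19, 60), (169, 18, 64), (172, 17, 53), (174, 17, 57), (175, 21, 57), (176, 20, 61)]
```

View pics/bk.png

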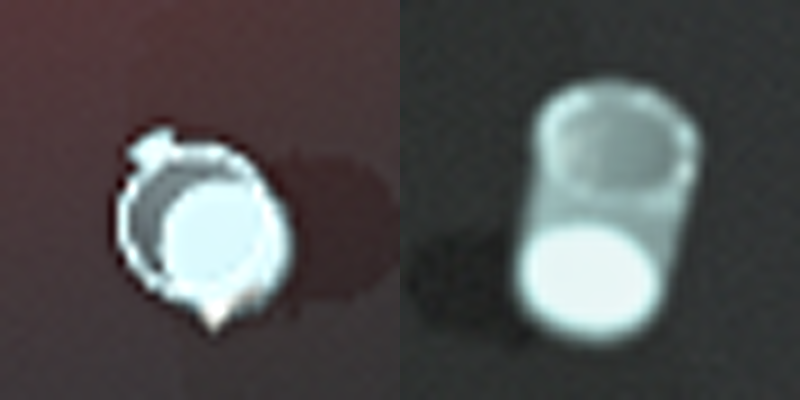

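>>> {"fn": "send_rows", "kwargs": {
  "increments": [
    {"tx":0.04,"ty":-0.012,"tz":0,"turn":5,"claw":1},
    {"tx":0.095,"ty":-0.028,"tz":0,"turn":12,"claw":1},
    {"tx":0.15,"ty":-0.044,"tz":0,"turn":20,"claw":1},
    {"tx":0.205,"ty":-0.06,"tz":0,"turn":28,"claw":1},
    {"tx":0.26,"ty":-0.075,"tz":0,"turn":36,"claw":1},
    {"tx":0.315,"ty":-0.091,"tz":0,"turn":43,"claw":1},
    {"tx":0.365,"ty":-0.106,"tz":0,"turn":48,"claw":1},
    {"tx":0.404,"ty":-0.117,"tz":0,"turn":50,"claw":1}
  ],
  "grip_force": 25
}}

```text
time: 29.45
ee_pos: [0.429, 0.1475, 0.145]
eef_rot: [-0.0, 0.94, 0.342, -0.001]
ft_force: [1.3, -0.1, 0.0]
grip_width: 0.0854
```

```bash
python3 - <<'E'
from h import *
p,d=shoot("scene","s7"); a=cv2.resize(p[150:390,180:500,::-1],None,fx=2.5,fy=2.5,interpolation=cv2.INTER_CUBIC); cv2.imwrite("pics/s7z.png",a)
s=ctrl.get_state(); print(s["ee_pos"],s["eef_rot"],s["time"],s["ft_force"],s["joint_positions"])
from scipy.spatial.transform import Rotation as Ro
q=s["eef_rot"]; R=Ro.from_quat([q[1],q[2],q[3],q[0]]).as_matrix(); print(R.round(4)); print((R.T@(np.array([.432,.145,.02])-s["ee_pos"])).round(4))
E
```

```text
[0.42761531 0.1505428  0.14491623] [-1.40086175e-03  9.39772220e-01  3.41797538e-01 -8.09427326e-04] 29.5 [-2.65519951  1.74631098 -0.31868834] [ 1.75198282e-01  2.31150772e-01 -4.78582971e-01  8.63141128e-01
  2.47992252e-03  2.61912947e+00]
[[ 7.663e-01  6.424e-01 -2.500e-03]
 [ 6.424e-01 -7.663e-01  2.100e-03]
 [-6.000e-04 -3.200e-03 -1.000e+00]]
[-1.000e-04  7.500e-03  1.249e-01]
```

View pics/s7z.png

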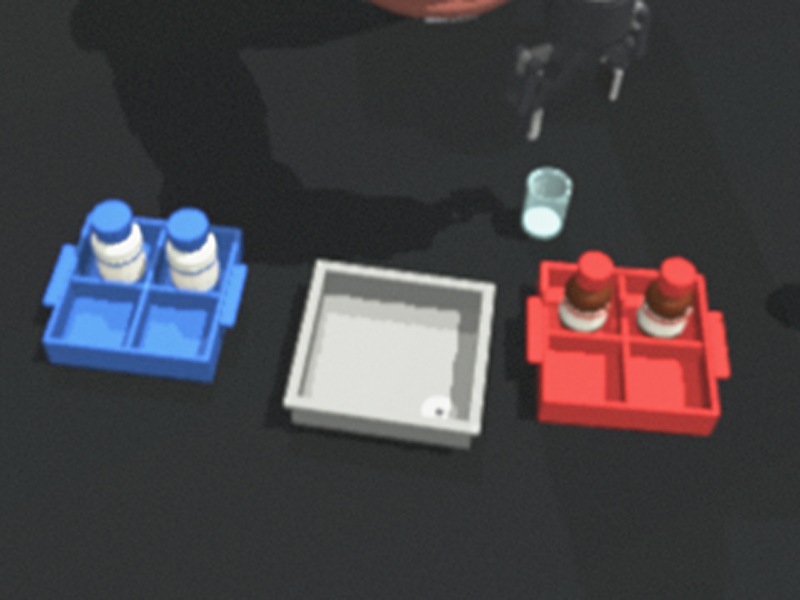

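>>> {"fn": "send_rows", "kwargs": {
  "increments": [
    {"tx":0,"ty":0,"tz":0,"turn":0,"claw":1},
    {"tx":0,"ty":0,"tz":0,"turn":0,"claw":1},
    {"tx":0,"ty":0,"tz":0.015,"turn":0,"claw":1},
    {"tx":0,"ty":0,"tz":0.035,"turn":0,"claw":1},
    {"tx":0,"ty":0,"tz":0.05,"turn":0,"claw":1},
    {"tx":0,"ty":0,"tz":0.05,"turn":0,"claw":1},
    {"tx":0,"ty":0,"tz":0.05,"turn":0,"claw":1},
    {"tx":0,"ty":0,"tz":0.05,"turn":0,"claw":1}
  ]
}}

```text
time: 30.5
ee_pos: [0.4315, 0.1453, 0.0964]
eef_rot: [0.0, 0.94, 0.342, 0.001]
ft_force: [-0.9, 0.2, 0.5]
grip_width: 0.086
```

```bash
python3 - <<'E'
from h import *
s=ctrl.get_state(); print(s["ee_pos"],s["eef_rot"],s["time"])
from scipy.spatial.transform import Rotation as Ro
q=s["eef_rot"]; R=Ro.from_quat([q[1],q[2],q[3],q[0]]).as_matrix(); print((R.T@(np.array([.432,.145,.02])-s["ee_pos"])).round(4))
E
```

```text
[0.43147313 0.14526373 0.09639158] [1.02164400e-04 9.39795270e-01 3.41737559e-01 5.30001988e-04] 30.5
[0.0002 0.0005 0.0764]
```

>>> {"fn": "send_rows", "kwargs": {
  "increments": [
    {"tx":0,"ty":0.0005,"tz":0.015,"turn":0,"claw":1},
    {"tx":0,"ty":0.0005,"tz":0.04,"turn":0,"claw":1},
    {"tx":0,"ty":0.0005,"tz":0.06,"turn":0,"claw":1},
    {"tx":0,"ty":0.0005,"tz":0.072,"turn":0,"claw":1},
    {"tx":0,"ty":0.0005,"tz":0.076,"turn":0,"claw":1},
    {"tx":0,"ty":0.0005,"tz":0.076,"turn":0,"claw":0.5},
    {"tx":0,"ty":0.0005,"tz":0.076,"turn":0,"claw":0.2},
    {"tx":0,"ty":0.0005,"tz":0.076,"turn":0,"claw":0.1}
  ]
}}

```text
time: 31.5
ee_pos: [0.4316, 0.1451, 0.0202]
eef_rot: [0.0, 0.94, 0.342, 0.0]
ft_force: [-0.1, -0.4, -0.6]
grip_width: 0.0473
```

>>> {"fn": "send_rows", "kwargs": {
  "increments": [
    {"tx":0,"ty":0,"tz":0,"turn":0,"claw":0},
    {"tx":0,"ty":0,"tz":0,"turn":0,"claw":-0.1},
    {"tx":0,"ty":0,"tz":0,"turn":0,"claw":-0.3},
    {"tx":0,"ty":0,"tz":0,"turn":0,"claw":-1},
    {"tx":0,"ty":0,"tz":0,"turn":0,"claw":-1},
    {"tx":0,"ty":0,"tz":0,"turn":0,"claw":-1},
    {"tx":0,"ty":0,"tz":0,"turn":0,"claw":-1},
    {"tx":0,"ty":0,"tz":0,"turn":0,"claw":-1}
  ]
}}

```text
time: 32.5
ee_pos: [0.4316, 0.1452, 0.0203]
eef_rot: [-0.0, 0.94, 0.342, 0.0]
ft_force: [-0.8, 0.6, 6.3]
grip_width: 0.0424
```

```bash
python3 - <<'E'
from h import *
p,d=shoot("scene","s8"); a=cv2.resize(p[150:310,320:520,::-1],None,fx=3.5,fy=3.5,interpolation=cv2.INTER_CUBIC); cv2.imwrite("pics/s8z.png",a)
s=ctrl.get_state(); print(s["ee_pos"],s["time"],s["ft_force"],s["grip_width"])
E
```

```text
[0.43154613 0.14520262 0.02025857] 32.55 [-1.10317357  0.61321917  7.22810797] 0.0426198348012219
```

View pics/s8z.png

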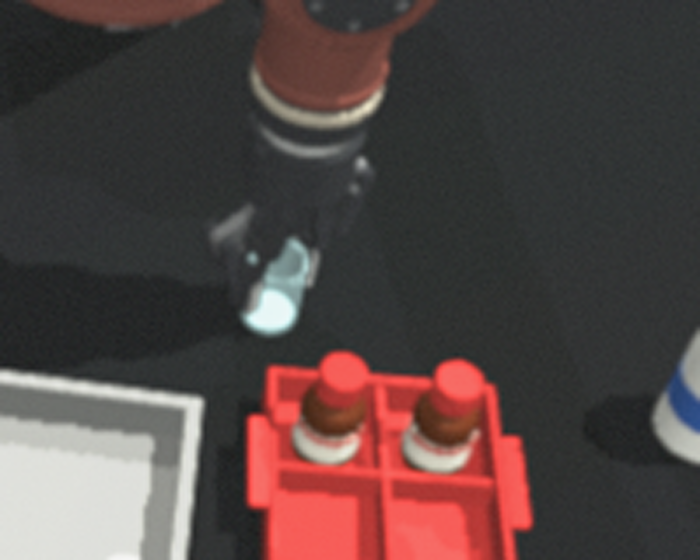

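>>> {"fn": "send_rows", "kwargs": {
  "increments": [
    {"tx":0,"ty":0,"tz":-0.01,"turn":0,"claw":-1},
    {"tx":0,"ty":0,"tz":-0.03,"turn":0,"claw":-1},
    {"tx":0,"ty":0,"tz":-0.055,"turn":0,"claw":-1},
    {"tx":0.001,"ty":0.006,"tz":-0.075,"turn":0,"claw":-1},
    {"tx":0.005,"ty":0.025,"tz":-0.08,"turn":0,"claw":-1},
    {"tx":0.011,"ty":0.055,"tz":-0.08,"turn":0,"claw":-1},
    {"tx":0.018,"ty":0.092,"tz":-0.08,"turn":0,"claw":-1},
    {"tx":0.025,"ty":0.13,"tz":-0.08,"turn":0,"claw":-1}
  ]
}}

```text
time: 33.55
ee_pos: [0.5352, 0.0599, 0.0993]
eef_rot: [0.0, 0.94, 0.342, -0.0]
ft_force: [0.4, 0.9, -0.7]
grip_width: 0.0424
```

>>> {"fn": "send_rows", "kwargs": {
  "increments": [
    {"tx":0.007,"ty":0.038,"tz":0,"turn":0,"claw":-1},
    {"tx":0.013,"ty":0.07,"tz":0,"turn":0,"claw":-1},
    {"tx":0.017,"ty":0.09,"tz":0,"turn":0,"claw":-1},
    {"tx":0.0185,"ty":0.096,"tz":0,"turn":0,"claw":-1},
    {"tx":0.0185,"ty":0.096,"tz":0.008,"turn":0,"claw":-1},
    {"tx":0.0185,"ty":0.096,"tz":0.025,"turn":0,"claw":-1},
    {"tx":0.0185,"ty":0.096,"tz":0.037,"turn":0,"claw":-1},
    {"tx":0.0185,"ty":0.096,"tz":0.04,"turn":0,"claw":-1}
  ]
}}

```text
time: 34.55
ee_pos: [0.6086, 0.0003, 0.0584]
eef_rot: [-0.001, 0.94, 0.342, -0.001]
ft_force: [-0.0, -0.2, 0.1]
grip_width: 0.0426
```

```bash
python3 - <<'E'
from h import *
p,d=shoot("scene","s9"); a=cv2.resize(p[170:350,230:450,::-1],None,fx=3.3,fy=3.3,interpolation=cv2.INTER_CUBIC); cv2.imwrite("pics/s9z.png",a)
s=ctrl.get_state(); print(s["ee_pos"],s["time"],s["ft_force"],s["grip_width"])
E
```

```text
[6.08965920e-01 2.14902066e-04 5.86962043e-02] 34.6 [-0.05716311  0.14004829 -1.38410987] 0.04258422533972207
```

View pics/s9z.png

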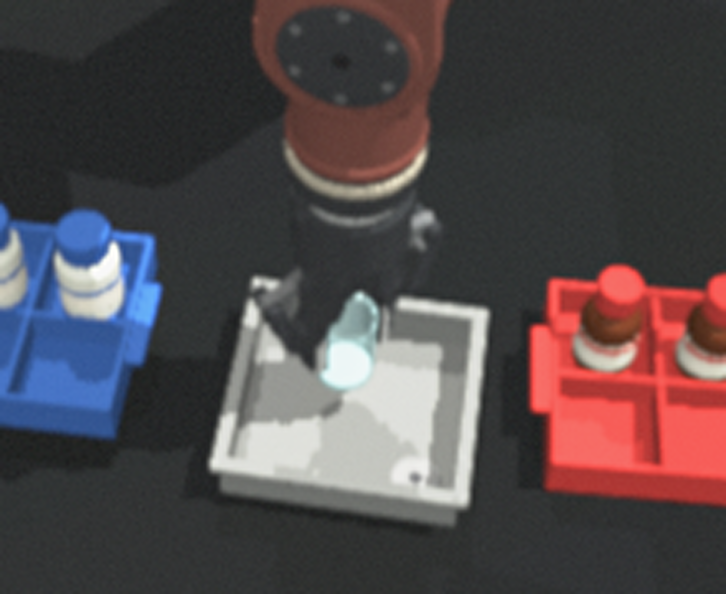

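>>> {"fn": "send_rows", "kwargs": {
  "increments": [
    {"tx":0,"ty":0,"tz":0.01,"turn":0,"claw":-1},
    {"tx":0,"ty":0,"tz":0.02,"turn":0,"claw":-1},
    {"tx":0,"ty":0,"tz":0.027,"turn":0,"claw":-1},
    {"tx":0,"ty":0,"tz":0.031,"turn":0,"claw":-1},
    {"tx":0,"ty":0,"tz":0.0325,"turn":0,"claw":-1},
    {"tx":0,"ty":0,"tz":0.033,"turn":0,"claw":-1},
    {"tx":0,"ty":0,"tz":0.033,"turn":0,"claw":-1},
    {"tx":0,"ty":0,"tz":0.033,"turn":0,"claw":-1}
  ]
}}

```text
time: 35.6
ee_pos: [0.61, -0.0002, 0.027]
eef_rot: [0.0, 0.94, 0.342, 0.0]
ft_force: [0.6, 0.5, -0.0]
grip_width: 0.0423
```

>>> {"fn": "send_rows", "kwargs": {
  "increments": [
    {"tx":0,"ty":0,"tz":0.0005,"turn":0,"claw":-1},
    {"tx":0,"ty":0,"tz":0.001,"turn":0,"claw":-1},
    {"tx":0,"ty":0,"tz":0.0013,"turn":0,"claw":-1},
    {"tx":0,"ty":0,"tz":0.0016,"turn":0,"claw":-1},
    {"tx":0,"ty":0,"tz":0.0016,"turn":0,"claw":-1},
    {"tx":0,"ty":0,"tz":0.0016,"turn":0,"claw":-1},
    {"tx":0,"ty":0,"tz":0.0016,"turn":0,"claw":-1},
    {"tx":0,"ty":0,"tz":0.0016,"turn":0,"claw":-1}
  ]
}}

```text
time: 36.6
ee_pos: [0.6098, -0.0002, 0.0252]
eef_rot: [0.0, 0.94, 0.342, 0.0]
ft_force: [0.3, -0.4, -1.1]
grip_width: 0.0428
```

>>> {"fn": "send_rows", "kwargs": {
  "increments": [
    {"tx":0,"ty":0,"tz":0.0004,"turn":0,"claw":-1},
    {"tx":0,"ty":0,"tz":0.0007,"turn":0,"claw":-1},
    {"tx":0,"ty":0,"tz":0.001,"turn":0,"claw":-1},
    {"tx":0,"ty":0,"tz":0.0012,"turn":0,"claw":-1},
    {"tx":0,"ty":0,"tz":0.0014,"turn":0,"claw":-1},
    {"tx":0,"ty":0,"tz":0.0014,"turn":0,"claw":-1},
    {"tx":0,"ty":0,"tz":0.0014,"turn":0,"claw":-1},
    {"tx":0,"ty":0,"tz":0.0014,"turn":0,"claw":-1}
  ]
}}

```text
time: 37.6
ee_pos: [0.6099, -0.0001, 0.0243]
eef_rot: [0.0, 0.94, 0.342, 0.0]
ft_force: [-2.6, 0.6, 6.6]
grip_width: 0.0425
```

>>> {"fn": "send_rows", "kwargs": {
  "increments": [
    {"tx":0,"ty":0,"tz":-0.0005,"turn":0,"claw":0.15},
    {"tx":0,"ty":0,"tz":-0.0005,"turn":0,"claw":0.3},
    {"tx":0,"ty":0,"tz":-0.0005,"turn":0,"claw":0.5},
    {"tx":0,"ty":0,"tz":-0.0005,"turn":0,"claw":0.5},
    {"tx":0,"ty":0,"tz":-0.01,"turn":0,"claw":0.5},
    {"tx":0,"ty":0,"tz":-0.035,"turn":0,"claw":0.5},
    {"tx":0,"ty":0,"tz":-0.075,"turn":0,"claw":0.5},
    {"tx":0,"ty":0,"tz":-0.12,"turn":0,"claw":0.5}
  ]
}}

```text
time: 38.6
ee_pos: [0.6094, -0.0001, 0.1453]
eef_rot: [-0.0, 0.94, 0.342, -0.0]
ft_force: [0.3, -0.1, 0.1]
grip_width: 0.0641
```

>>> {"fn": "send_rows", "kwargs": {
  "increments": [
    {"tx":-0.03,"ty":-0.025,"tz":-0.03,"turn":0,"claw":0.5},
    {"tx":-0.06,"ty":-0.05,"tz":-0.05,"turn":0,"claw":0.5},
    {"tx":-0.09,"ty":-0.075,"tz":-0.06,"turn":0,"claw":0.5},
    {"tx":-0.12,"ty":-0.1,"tz":-0.07,"turn":0,"claw":0.5},
    {"tx":-0.15,"ty":-0.125,"tz":-0.07,"turn":0,"claw":0.5},
    {"tx":-0.17,"ty":-0.142,"tz":-0.07,"turn":0,"claw":0.5},
    {"tx":-0.17,"ty":-0.142,"tz":-0.07,"turn":0,"claw":0.5},
    {"tx":-0.17,"ty":-0.142,"tz":-0.07,"turn":0,"claw":0.5}
  ]
}}

```text
time: 39.6
ee_pos: [0.3893, -0.0008, 0.2144]
eef_rot: [0.0, 0.94, 0.342, 0.001]
ft_force: [0.2, 0.4, -1.1]
grip_width: 0.0643
```

```bash
python3 - <<'E'
from h import *
p,d=shoot("scene","s10"); a=cv2.resize(p[150:390,80:600,::-1],None,fx=1.5,fy=1.5,interpolation=cv2.INTER_CUBIC); cv2.imwrite("pics/s10z.png",a)
p,d=shoot("top","t10"); a=cv2.resize(p[140:320,90:580,::-1],None,fx=1.6,fy=1.6,interpolation=cv2.INTER_CUBIC); cv2.imwrite("pics/t10z.png",a)
s=ctrl.get_state(); print(s["ee_pos"],s["time"],s["ft_force"],s["grip_width"])
for n in("top","scene"):
    p=cv2.imread(f"pics/{n[0]}10.png"); d=np.load(f"pics/{n[0]}10.npy"); W=world(n,d)
    H,S,V=cv2.split(cv2.cvtColor(p,cv2.COLOR_BGR2HSV)); ok=(d>0)&(W[...,0]>.45)&(W[...,2]<.11)
    red=((H<8)|(H>172))&(S>150)&(V>90); blue=(H>100)&(H<125)&(S>120)&(V>90)
    for nm,m,c in(("red",red&(W[...,2]>.07),[(.551,.184),(.549,.2586)]),("blue",blue&(W[...,2]>.065),[(.549,-.194),(.548,-.269)]),("bk",W[...,2]>.05,[(.61,0)])):
        for x in c:
            q=W[m&ok&(np.hypot(W[...,0]-x[0],W[...,1]-x[1])<.04)]
            if nm!="bk": q=q[q[:,2]>np.percentile(q[:,2],95)-.006]
            print(n,nm,x,len(q),q.mean(0).round(4),q[:,2].max().round(4))
E
```

```text
[ 0.3892146  -0.00072887  0.21402178] 39.7 [ 0.01189006 -0.62246755 -0.17833687] 0.06390677035497778
top red (0.551, 0.184) 93 [0.5515 0.1846 0.0906] 0.0953
top red (0.549, 0.2586) 95 [0.5489 0.26   0.0901] 0.0936
top blue (0.549, -0.194) 152 [ 0.5471 -0.1947  0.0845] 0.0895
top blue (0.548, -0.269) 154 [ 0.5468 -0.2678  0.0839] 0.0898
top bk (0.61, 0) 91 [0.6137 0.0017 0.0615] 0.0709
scene red (0.551, 0.184) 118 [0.5509 0.1841 0.0922] 0.0962
scene red (0.549, 0.2586) 115 [0.5486 0.2587 0.0919] 0.0955
scene blue (0.549, -0.194) 167 [ 0.548  -0.1949  0.0864] 0.0905
scene blue (0.548, -0.269) 165 [ 0.547  -0.2686  0.0862] 0.0897
scene bk (0.61, 0) 188 [ 0.6097 -0.0008  0.0608] 0.0703
```

View pics/s10z.png

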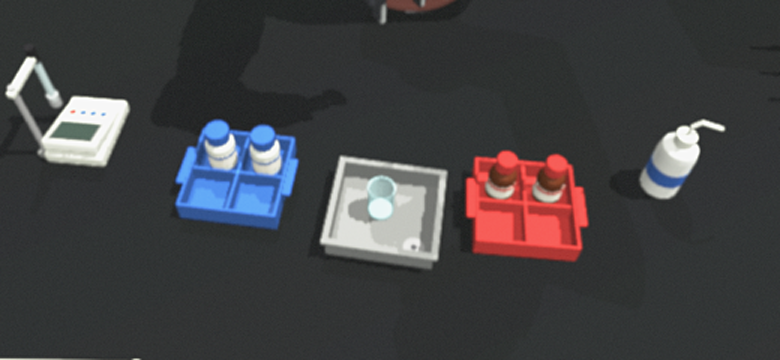

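View pics/t10z.png

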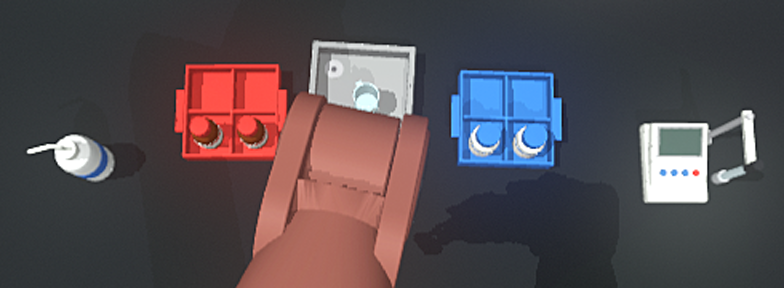

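The scene view shows both bottle pairs upright in their own compartments: blue caps at zoomed (217,130) and (263,135), red caps at (507,160) and (556,163). The beaker stands at (380,200) in the basin. The wash bottle and pH meter have not moved, and the arm is clear, so I'm handing in.

```bash
python3 -c "
from plant import ctrl
print(ctrl.sign_off())"
```

```text
the job is handed in; nothing more can be done
None
```

The bench is cleared and the job is handed in at about 39.7 s of the 122 s allowed. I placed the acid bottles first, then the alkali bottles, then the beaker. I lowered each one until the wrist force showed light contact (about 4–11 N) before releasing it.

My last checks used both cameras, with the arm raised and touching nothing:
- **Bottles:** both red-capped bottles stand in the two near compartments of the red tray, and both blue-capped bottles in the two near compartments of the blue tray. All four are upright. Their caps are within about 2 mm of the planned spots, and the cap-top heights match standing on the tray floor to within the camera's accuracy.
- **Beaker:** it stands upright in the grey basin near (0.61, 0.00), clear of the strainer and the walls.
- **Wash bottle and pH meter:** both look unmoved; I judged this from the pictures and did not measure it.

No check failed. The two cameras agreed to within a few millimetres.

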